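# Set the conveyor's side guide to a new meal tray with the removable crank

## Robot

A 7-joint arm with a two-finger parallel gripper is mounted at the origin on the work surface. World frame = base frame: x ahead of the robot, y to its left, z up, the work surface at z = 0. Lengths are in m, angles in rad, forces in N, time in s.
With the tool pointing down it reaches from about 0.425 to 0.875 m from the base axis. Payload 9.9 kg.
Tool frame: the origin (TCP) lies at the very end of the fingers, on their centre line; the grasp point (between the pads) lies 19 mm behind it; z points along the fingers, y is the line along which they close (so a half turn about z gives the same grasp; the last joint's range is limited). The gripper opens to 85 mm and grips with 20 to 120 N. Pads are 22 mm wide; open, the fingers measure 114 mm over their backs; the gripper's body (76 mm by 85 mm) begins 54 mm behind the grasp point. The pads swing forward as they close: fully open they stand 13 mm farther back than shut.
Start: joints at [-1.424, 0.576, 0.025, 1.437, -0.015, 1.129, -0.057], TCP at [0.154, 0.657, 0.231] pointing down, gripper open.
Joint ranges: [-2.76, 2.76], [-0.34, 2.15], [-1.52, 1.57], [0.19, 2.46], [-1.09, 4.23], [0.17, 1.99], [-2.82, 2.82]. Speed limits (rad/s): [2.22, 2.22, 3.01, 3.01, 3.14, 3.14, 3.14].

## Interface

Orientations are given as [roll, pitch, yaw] about the fixed x, y, z axes, in that order (R = Rz(yaw) Ry(pitch) Rx(roll)).
In Python, from plant import robot gives the robot as it stands.
- The arm moves only by the shell command python3 -m handwheel 'ROWS' [FORCE]. ROWS is a JSON object of lists of equal length, an entry for each row: "dp": the shift along the tool's x, y, z in mm, a list of three; "angular": the turn, a rotation vector about the tool's x, y, z in degrees, a list of three; "gripper": the gripper command: -1 is fully open, 1 is shut, values between are in proportion. In form: {"dp": [[dx, dy, dz], ...], "angular": [[ax, ay, az], ...], "gripper": [gripper, ...]}. A call has 1 to 5 rows; each row shifts and turns the commanded pose from where the row before left it, along the tool's axes as they then stand; what a row does not reach is not made up. A row lasts 1/12 s, in which the tool goes at most 41.7 mm and 7.16 degrees, less where a joint would pass 70% of its speed; a pose out of reach is approached as far as the arm can. A call with a gripper value outside its range is refused whole. The fingers move at their own pace and stop on an object; FORCE is the grip in N (left out, the last holds). Time passes only in rows, so rows that do not move let the fingers close. It gives the time, the measured TCP pose, the force, the opening and the grip force at its end, in the units of the state.
- robot.sense(): the state, without advancing time (a new reading comes with each control period).
- robot.capture(name): name is "scene" or "side" or "wrist"; returns (picture, depth): 400x640x3 uint8, blue, green, red; 400x640 float32, m along the optical axis (not along the pixel's ray), 0 where there is no reading.
- robot.calibration(name): a dict with "mtx" (3x3 intrinsics, pixels), "origin" and "orientation" of the camera in the world; the wrist camera has in their place "mount" (4x4, takes a point from camera to tool coordinates, whose origin is the TCP and whose axes are the flange's). Camera axes: x right, y down, z forward; pixel columns grow to the right and rows downward; lengths in m; the calibration is good to about 2 mm. A picture is of the moment at which its call begins: read the wrist's pose just before it. calibration takes no time and is no camera call.
- robot.job_done(): hands the job in; it is judged then, once.
The state is a dict: "clock": time; "joint_pos": joint angles; "joint_velocities": joint speeds; "effort": joint torques, N m; "ee_pos": TCP position; "orientation": TCP orientation; "force": force on the tool from outside, world axes, zero at the start; "wrist_torque": the same for the moment, N m; "gripper_width": finger opening in m; "gripper_force": force on a finger pad.
Only numpy, scipy, OpenCV 4.12 (cv2) and the standard library are available. Lean on these libraries where they do the work, as an engineer would, in place of code of your own. Each camera call takes 0.05 s, during which the arm holds its last target. There are 200 camera calls.

## Task

The packing conveyor is being changed over to a new meal tray. Take the crank from the blue tool tray, push it fully home on the gearbox's square shaft and wind the near green side guide in until it stands about 4 mm off the black meal tray without touching it. Then lift the crank off, stand it on its hub in the blue tool tray again and let go, leaving the meal tray and the things on the cutting board where they are.

Things in the scene. Friction and masses are not known exactly. Their poses are not given: they have to be found in the camera images.
- shaft_seat (a point): Centre of the round steel collar (64 mm across) on top of the grey gearbox (84 x 84 mm), on the shaft's axis, 130 mm above the bench; the seated crank's hub rests on this face. z is up; x is level, square across the belt and away from the gearbox; y runs along the belt. This frame belongs to the conveyor and does not turn with the shaft.
- shaft_top (a point): Top of the upright brass shaft, 28 mm above the collar: a 16 x 16 mm square, 20 mm long, with a round spigot, 11 mm across and 8 mm long, above it. Axes are the conveyor's: the angle at which the square stands varies and is not given; look or feel for it. Stiff: 0.25 N m, some 3 N at the knob; stays where left. Clockwise seen from above winds the guide to the meal tray, 20 mm a turn.
- crank_hub (a point): The loose crank, at the centre of its square steel hub (40 x 40 mm, 50 mm high), 25 mm above its underside. z up, x along the arm to the knob. The aluminium arm (22 mm wide) leaves the hub on the +x side, 39 to 49 mm above its underside. It weighs 0.36 to 0.56 kg and stands by itself on its hub; at the start, in the tool tray with its arm roughly towards the robot.
- socket_mouth (a point): Centre of the hub's underside, the mouth of the crank's square socket: 19 x 19 mm (1.5 mm clearance each side of the shaft), 32 mm deep, its sides parallel to the hub's sides. It drops on the shaft at four angles a quarter turn apart, each within about 10 degrees. Same axes as the hub's.
- knob_grip (a point): Middle of the crank's red upright knob, 24 mm in diameter and 48 mm high, 52 to 100 mm above the hub's underside, 80 mm from the hub's axis. The knob spins freely on the arm about its own upright axis. Axes as the hub's.
- tool_tray: Blue shallow tray fixed to the bench, 170 mm (x) x 180 mm (y), rim 18 mm high, walls 4 mm; its floor is 4 mm above the bench. Origin at the centre of its underside, z up.
- guide_face (a point): The near green side guide, a bar 360 mm long (along the belt), 34 mm high, at the middle of the face that looks at the meal tray, 100 mm above the bench. Its x points at the tray. It slides only along x, driven by the shaft; its travel is 75 mm.
- tray_side (a point): The black meal tray (134 mm across the belt, 188 mm along it, 40 mm high, 80 g, loose on the white belt whose top is 75 mm above the bench), at the middle of the rim edge nearest the near guide, 113.5 mm above the bench. Its rim is parallel to the guide. The gap to be set is the distance from the guide's face to this edge, across the belt.
- cup: Orange measuring cup, 80 mm wide, 100 mm high, on the white cutting board; leave alone. Origin at the centre of its underside.
- tape: Yellow roll of tape, 90 mm wide, 24 mm high, lying on the cutting board; leave alone. Origin at the centre of its underside.
- jar: Jar, 60 mm wide, 95 mm high, on the cutting board; leave alone. Origin at the centre of its underside.
Mind the look-alikes: they are no part of the job. Several things have the shape of the tool_tray; the one meant has the colours described above.

How it is judged:
On the way, in this order (a step that is already met when the one before it is completed fails the run):
1. the crank is fully home on the square shaft: its hub within 4 mm of the collar, upright (z of crank_hub in the frame of shaft_seat between 0.02 and 0.029 m and horizontal distance between crank_hub and shaft_seat below 0.004 m and angle between crank_hub's own z axis and vertical below 0.08 rad), for 0.2 s.
2. the near guide is wound in to 1 to 8 mm from the meal tray with the crank on the shaft (x of tray_side in the frame of guide_face between 0.001 and 0.008 m and horizontal distance between crank_hub and shaft_seat below 0.006 m and z of crank_hub in the frame of shaft_seat below 0.04 m), for 0.2 s.
At the end, for the whole second after the job is handed in: The near guide's face stands 1 to 8 mm from the meal tray's rim, the meal tray is within 6 mm of where it was, and the crank stands upright on its hub (within 6 degrees) inside the blue tool tray, released (x of tray_side in the frame of guide_face between 0.001 and 0.008 m and x of crank_hub in the frame of tool_tray between -0.065 and 0.065 m and y of crank_hub in the frame of tool_tray between -0.07 and 0.07 m and z of crank_hub in the frame of tool_tray below 0.035 m and angle between crank_hub's own z axis and vertical below 0.1 rad and distance of tray_side from where it was at the start of the episode below 0.006 m); the robot touches nothing.
It fails at once if the meal tray is shoved more than 10 mm (distance of tray_side from where it was at the start of the episode above 0.01 m).
It fails at once if a thing on the cutting board is moved more than 25 mm (distance of any of cup, tape, jar from where it was at the start of the episode above 0.025 m).
It also fails if it takes over 72 s, if anything falls off the work surface, if the arm or the gripper's body presses on something with over 40 N, if the wrist force passes 120 N, or if a joint passes its speed limit or range.

## Working session

There is one attempt and no reset: what is moved stays moved. The work goes in short steps, Python scripts to look and compute and a shell command to move; the robot and the scene stay as the last step left them, time stands still between calls to the robot, and variables do not carry over. Pictures are saved under pics/ and viewed, at most 10 in all, crops included, and the job is handed in when it is done.

```bash
ls; mkdir -p pics
python3 - <<'E'
from plant import robot
import cv2,numpy as np
s=robot.sense()
print({k:np.round(v,3).tolist() for k,v in s.items()})
for n in("scene","side"):
    p,d=robot.capture(n); cv2.imwrite(f"pics/{n}0.png",p); np.save(f"{n}0.npy",d); c=robot.calibration(n); print(n,{k:np.round(v,4).tolist() for k,v in c.items()})
print(robot.calibration("wrist"))
a=cv2.imread("pics/scene0.png")
E
```

```text
pics
{'clock': 0.0, 'joint_pos': [-1.424, 0.577, 0.025, 1.438, -0.015, 1.129, -0.057], 'joint_velocities': [-0.001, -0.002, -0.0, 0.0, -0.001, -0.0, -0.0], 'effort': [0.0, -76.574, 2.25, -28.6, 0.015, 0.012, -0.0], 'ee_pos': [0.154, 0.657, 0.23], 'orientation': [-3.14, 0.0, 2.911], 'force': [-0.018, 1.017, -0.204], 'wrist_torque': [-0.011, -0.002, -0.037], 'gripper_force': 0.0, 'gripper_width': 0.085}
scene {'mtx': [[489.651, 0.0, 315.1883], [0.0, 489.651, 200.6849], [0.0, 0.0, 1.0]], 'origin': [1.2463, -0.5754, 0.8008], 'orientation': [-2.1863, 0.0163, 0.919]}
side {'mtx': [[489.4157, 0.0, 325.6857], [0.0, 489.4157, 201.0058], [0.0, 0.0, 1.0]], 'origin': [0.1955, -0.694, 0.914], 'orientation': [-2.3666, 0.0185, -0.4059]}
{'mtx': array([[351.79373251,   0.        , 320.29743287],
       [  0.        , 351.79373251, 195.92422852],
       [  0.        ,   0.        ,   1.        ]]), 'mount': array([[ 8.65648558e-04, -9.65075121e-01, -2.61971873e-01,
         6.45385853e-02],
       [ 9.99999502e-01,  7.05479609e-04,  7.05447140e-04,
        -3.54200515e-04],
       [-4.95993670e-04, -2.61972353e-01,  9.65075251e-01,
        -1.42662533e-01],
       [ 0.00000000e+00,  0.00000000e+00,  0.00000000e+00,
         1.00000000e+00]])}
```

View pics/scene0.png

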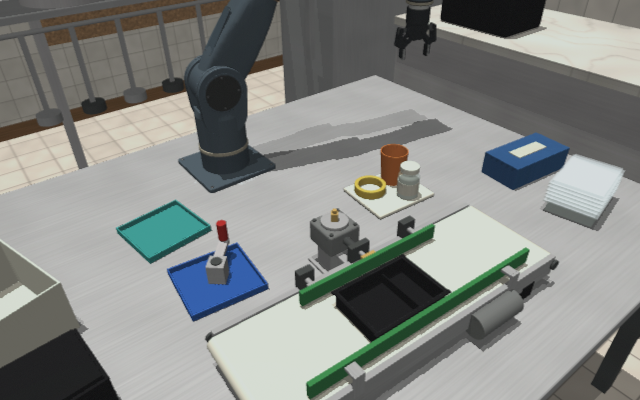

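View pics/side0.png

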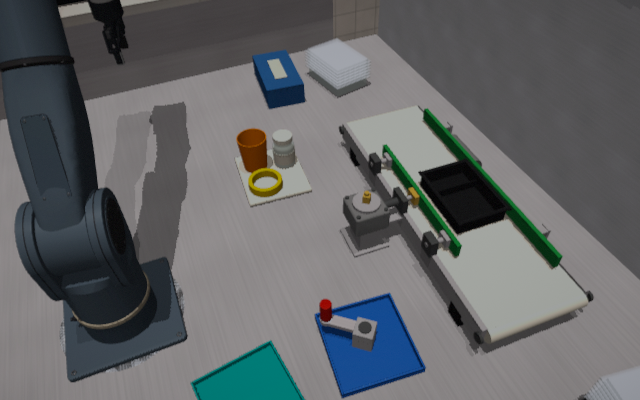

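```bash
cat > h.py <<'E'
import cv2,numpy as np
from scipy.spatial.transform import Rotation as R
from plant import robot
def cam(n,s=None):
    c=robot.calibration(n)
    if n!="wrist": return np.array(c["mtx"]),R.from_euler("xyz",c["orientation"]).as_matrix(),np.array(c["origin"])
    s=s or robot.sense(); Rt=R.from_euler("xyz",s["orientation"]).as_matrix(); m=np.array(c["mount"])
    return np.array(c["mtx"]),Rt@m[:3,:3],Rt@m[:3,3]+s["ee_pos"]
def ray(C,px,z):
    K,Q,o=C; d=Q@np.linalg.inv(K)@np.array([px[0],px[1],1.]); return o+d*(z-o[2])/d[2]
def cloud(C,d):
    K,Q,o=C; v,u=np.mgrid[:400,:640]; P=np.stack([(u-K[0,2])/K[0,0]*d,(v-K[1,2])/K[1,1]*d,d],-1)@Q.T+o
    P[d<=0]=np.nan; return P
def proj(C,p):
    K,Q,o=C; q=K@Q.T@(np.array(p)-o); return q[:2]/q[2]
E
python3 - <<'E'
from h import *
for n in("scene","side"):
    a=cv2.imread(f"pics/{n}0.png").astype(int); P=cloud(cam(n),np.load(n+"0.npy")); b,g,r=a[...,0],a[...,1],a[...,2]
    def rep(k,m):
        m=m&~np.isnan(P[...,0]); Q=P[m]
        if len(Q)<4: print(n,k,len(Q));return
        v,u=np.nonzero(m)
        print(n,k,len(Q),"px",u.mean().round(),v.mean().round(),"med",np.median(Q,0).round(4),"lo",np.percentile(Q,2,0).round(3),"hi",np.percentile(Q,98,0).round(3))
    near=P[...,0]>.3
    rep("red",(r>120)&(g<50)&(b<50)&(P[...,0]>.2)&(P[...,0]<.9))
    blue=(b>120)&(r<60)&(g<110)&(P[...,1]<-.0); 
    rep("blue",blue)
    Z=P[...,2]
    green=(g>70)&(r<50)&(b<70)&(Z>.09); rep("green",green&(P[...,0]>.4))
    Zs=(Z>.125)&(Z<.136)&(abs(r-b)<25); 
    brass=(r>130)&(b<90)&(r-b>60)&(Z>.1)&(Z<.18); rep("brass",brass)
    # hub by grey in px window
    w=np.zeros((400,640),bool)
    if n=="scene": w[245:290,200:240]=1
    else: w[310:355,345:385]=1
    rep("hubtop",w&(Z>.05)&(Z<.058))
    w[:]=0
    if n=="scene": w[200:240,305:365]=1
    else: w[185:215,340:395]=1
    rep("collar",w&(Z>.126)&(Z<.134)); rep("shaft",w&(Z>.14))
    tray=(r<45)&(g<45)&(b<45)&(Z>.105)&(Z<.12); rep("mealrim",tray)
E
```

```text
scene red 4 px 220.0 225.0 med [ 0.3948 -0.2175  0.1033] lo [ 0.389 -0.222  0.102] hi [ 0.398 -0.209  0.104]
scene blue 2855 px 214.0 284.0 med [ 0.4663 -0.293   0.0035] lo [ 0.371 -0.36   0.   ] hi [ 0.533 -0.185  0.018]
scene green 591 px 400.0 299.0 med [ 0.8702 -0.0619  0.1147] lo [ 0.698 -0.301  0.1  ] hi [0.89  0.218 0.118]
scene brass 113 px 330.0 184.0 med [0.393  0.2961 0.1095] lo [ 0.368 -0.219  0.101] hi [0.684 0.37  0.153]
scene hubtop 326 px 217.0 258.0 med [ 0.4426 -0.2563  0.0533] lo [ 0.403 -0.286  0.05 ] hi [ 0.471 -0.223  0.057]
scene collar 339 px 334.0 221.0 med [ 0.5761 -0.024   0.1291] lo [ 0.541 -0.049  0.127] hi [0.601 0.01  0.132]
scene shaft 65 px 334.0 213.0 med [ 0.5727 -0.0219  0.1491] lo [ 0.561 -0.028  0.141] hi [ 0.58  -0.011  0.158]
scene mealrim 1727 px 370.0 293.0 med [ 0.7657 -0.0763  0.1136] lo [ 0.656 -0.574  0.106] hi [0.865 0.102 0.117]
side red 82 px 325.0 304.0 med [ 0.3845 -0.2125  0.1033] lo [ 0.375 -0.221  0.1  ] hi [ 0.394 -0.202  0.107]
side blue 5048 px 372.0 349.0 med [ 0.4594 -0.294   0.0034] lo [ 0.368 -0.357 -0.   ] hi [ 0.532 -0.188  0.018]
side green 1029 px 467.0 191.0 med [ 0.8635 -0.0763  0.1162] lo [ 0.69  -0.301  0.113] hi [0.886 0.217 0.119]
side brass 196 px 340.0 229.0 med [ 0.4019 -0.0303  0.1096] lo [ 0.368 -0.221  0.101] hi [0.694 0.37  0.157]
side hubtop 466 px 361.0 328.0 med [ 0.4401 -0.2618  0.0534] lo [ 0.415 -0.287  0.05 ] hi [ 0.467 -0.235  0.057]
side collar 385 px 366.0 203.0 med [ 0.5623 -0.0262  0.1292] lo [ 0.537 -0.051  0.126] hi [0.596 0.009 0.132]
side shaft 70 px 366.0 196.0 med [ 0.5658 -0.0233  0.1489] lo [ 0.557 -0.031  0.14 ] hi [ 0.576 -0.014  0.158]
side mealrim 2059 px 396.0 215.0 med [ 0.7576 -0.065   0.113 ] lo [-0.037 -0.275  0.106] hi [0.875 0.136 0.119]
```

```bash
cat > plan.py <<'E'
# prints suggested rows (mm, deg, tool axes) to reach x y z yaw(deg) in n rows
import sys
from h import *
def plan(x,y,z,yaw,n,start=None):
    s=robot.sense(); p=np.array(s["ee_pos"]); Q=R.from_euler("xyz",s["orientation"])
    T=R.from_euler("xyz",[180,0,yaw],degrees=True); w=(Q.inv()*T).as_rotvec(degrees=True)/n
    d=(np.array([x,y,z])-p)/n*1000
    print("now",p.round(4),np.degrees(s["orientation"]).round(1),"F",np.round(s["force"],1))
    for i in range(n): print((Q.as_matrix().T@d).round(1).tolist(),w.round(2).tolist()); Q=Q*R.from_rotvec(w,degrees=True)
if __name__=="__main__": a=list(map(float,sys.argv[1:])); plan(*a[:4],int(a[4]))
E
python3 plan.py .569 -.022 .30 88 20
```

```text
now [0.1543 0.6567 0.2306] [-179.9    0.   166.8] F [-0.2  0.3  0.5]
[-27.9, -28.3, -3.4] [-0.0, 0.0, 3.94]
[-29.8, -26.3, -3.4] [-0.0, 0.0, 3.94]
[-31.6, -24.2, -3.4] [-0.0, 0.0, 3.94]
[-33.1, -22.0, -3.4] [-0.0, 0.0, 3.94]
[-34.6, -19.6, -3.4] [-0.0, 0.0, 3.94]
[-35.8, -17.2, -3.4] [-0.0, 0.0, 3.94]
[-36.9, -14.7, -3.4] [-0.0, 0.0, 3.94]
[-37.9, -12.1, -3.4] [-0.0, 0.0, 3.94]
[-38.6, -9.5, -3.5] [-0.0, 0.0, 3.94]
[-39.2, -6.8, -3.5] [-0.0, 0.0, 3.94]
[-39.6, -4.1, -3.5] [-0.0, 0.0, 3.94]
[-39.7, -1.4, -3.5] [-0.0, 0.0, 3.94]
[-39.7, 1.3, -3.5] [-0.0, 0.0, 3.94]
[-39.6, 4.1, -3.5] [-0.0, 0.0, 3.94]
[-39.2, 6.8, -3.5] [-0.0, 0.0, 3.94]
[-38.6, 9.4, -3.5] [-0.0, 0.0, 3.94]
[-37.9, 12.1, -3.5] [-0.0, 0.0, 3.94]
[-37.0, 14.6, -3.5] [-0.0, 0.0, 3.94]
[-35.9, 17.1, -3.5] [-0.0, 0.0, 3.94]
[-34.6, 19.6, -3.5] [-0.0, 0.0, 3.94]
```

```bash
python3 -m handwheel '{"dp":[[-28,-28,-10],[-30,-26,-10],[-31,-24,-10],[-33,-22,-10],[-34,-20,-10]],"angular":[[0,0,4],[0,0,4],[0,0,4],[0,0,4],[0,0,4]],"gripper":[-1,-1,-1,-1,-1]}' && python3 -m handwheel '{"dp":[[-36,-17,-4],[-37,-15,-4],[-38,-12,-4],[-38,-9,-4],[-39,-7,-4]],"angular":[[0,0,4],[0,0,4],[0,0,4],[0,0,4],[0,0,4]],"gripper":[-1,-1,-1,-1,-1]}' && python3 -m handwheel '{"dp":[[-39,-4,0],[-39,-1,0],[-39,1,0],[-39,4,0],[-39,7,0]],"angular":[[0,0,4],[0,0,4],[0,0,4],[0,0,4],[0,0,4]],"gripper":[-1,-1,-1,-1,-1]}' && python3 -m handwheel '{"dp":[[-39,9,0],[-38,12,0],[-37,14,0],[-36,17,0],[-35,19,0]],"angular":[[0,0,4],[0,0,4],[0,0,4],[0,0,4],[0,0,4]],"gripper":[-1,-1,-1,-1,-1]}'; python3 -m handwheel '{"dp":[[0,0,0],[0,0,0]],"angular":[[0,0,0],[0,0,0]],"gripper":[-1,-1]}'
python3 - <<'E'
from h import *
s=robot.sense(); p,d=robot.capture("wrist"); cv2.imwrite("pics/w1.png",p); np.save("w1.npy",d)
print(np.round(s["joint_pos"],2),s["ee_pos"],s["orientation"]); 
import pickle; pickle.dump(cam("wrist",s),open("w1.pkl","wb"))
E
```

```text
clock: 0.52
ee_pos: [0.2575, 0.4862, 0.2814]
orientation: [-3.141, 0.0, 2.558]
force: [0.6, 0.4, 0.3]
gripper_width: 0.0852
gripper_force: 0.0
clock: 0.93
ee_pos: [0.3597, 0.3165, 0.3014]
orientation: [-3.141, -0.0, 2.209]
force: [1.2, 0.4, 0.4]
gripper_width: 0.0851
gripper_force: 0.0
clock: 1.35
ee_pos: [0.46, 0.1482, 0.3013]
orientation: [-3.142, -0.0, 1.861]
force: [1.1, 1.6, -0.2]
gripper_width: 0.0858
gripper_force: 0.0
clock: 1.77
ee_pos: [0.559, -0.0245, 0.3011]
orientation: [-3.141, -0.0, 1.512]
force: [0.5, 1.3, -0.4]
gripper_width: 0.0852
gripper_force: 0.0
clock: 1.93
ee_pos: [0.5588, -0.0255, 0.3008]
orientation: [-3.141, 0.001, 1.51]
force: [0.9, 0.6, -0.1]
gripper_width: 0.0854
gripper_force: 0.0
[-0.43  0.39  0.58  1.65 -0.23  1.17  0.15] [ 0.55878665 -0.02548958  0.30077122] [-3.14088702e+00  1.42926066e-03  1.50979364e+00]
```

View pics/w1.png

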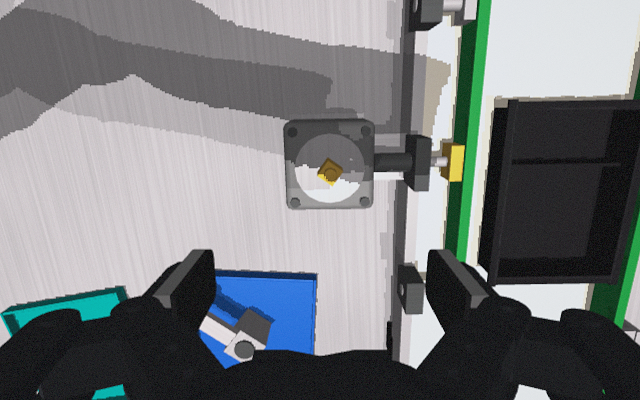

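Run:
```python
from h import *
import pickle
C=pickle.load(open("w1.pkl","rb")); a=cv2.imread("pics/w1.png"); P=cloud(C,np.load("w1.npy")); Z=P[...,2]
b,g,r=[a[...,i].astype(int) for i in range(3)]
m=((r-b)>45)&(r>70)&(Z>.13); w=np.zeros_like(m); w[140:205,300:360]=1
for lo,hi in((.14,.153),(.153,.165),(.14,.165)):
    mm=(m&w&(Z>lo)&(Z<hi)); Q=P[mm]; print(lo,len(Q),Q.mean(0).round(4),np.median(Q,0).round(4))
    pts=Q[:,:2].astype(np.float32)*1000; print(cv2.minAreaRect(pts))
# spigot/collar
mm=w&(Z>.127)&(Z<.133); print("collar",P[mm].min(0),P[mm].max(0))
# collar circle & gearbox in pixels
gr=((g-r)>40)&(g>80); v,u=np.nonzero(gr&(u0:=np.mgrid[:400,:640][1]>440)&(np.mgrid[:400,:640][1]<500)); 
E1=[];T=[]
for row in range(20,290,6):
    c=np.nonzero(gr[row,440:500])[0]+440
    if len(c)>3:
        for k in (c.max()+.5,): E1.append(ray(C,(k,row),.117))
        seg=P[row,440:500]
    if 110<=row<=270:
        br=a[row,480:530].max(1); k=np.nonzero(br<80)[0]
        if len(k): T.append(ray(C,(k.min()+480-.5,row),.1135))
E1=np.array(E1);T=np.array(T)
for nme,e in(("guide",E1),("tray",T)):
    vx,vy,x0,y0=cv2.fitLine(e[:,:2].astype(np.float32),cv2.DIST_HUBER,0,.001,.001).ravel(); print(nme,np.degrees(np.arctan2(vx,vy)),x0,y0,"x@y0=-.03:",x0+(-.03-y0)*vx/vy)
c=a[130:215,280:380]; c=cv2.resize(c,None,fx=6,fy=6,interpolation=cv2.INTER_CUBIC)
cv2.imwrite("pics/w1c.png",c)
```

```text
0.14 251 [ 0.5687 -0.0181  0.1489] [ 0.5685 -0.0172  0.1497]
((568.81884765625, -19.8613224029541), (16.223581314086914, 15.981409072875977), 51.749813079833984)
0.153 142 [ 0.5688 -0.0194  0.1576] [ 0.5688 -0.0193  0.1579]
((568.8861694335938, -19.70096206665039), (10.651870727539062, 10.210515022277832), 31.32683753967285)
0.14 393 [ 0.5687 -0.0186  0.1521] [ 0.5686 -0.0183  0.1503]
((568.81884765625, -19.8613224029541), (16.223581314086914, 15.981409072875977), 51.749813079833984)
collar [ 0.54107314 -0.05146927  0.12729606] [0.5962349  0.00663348 0.13286217]
guide 2.422761 0.70672226 -0.007476303 x@y0=-.03: 0.7057693
tray 2.1590135 0.71907675 -0.038210645 x@y0=-.03: 0.7193863
```

View pics/w1c.png

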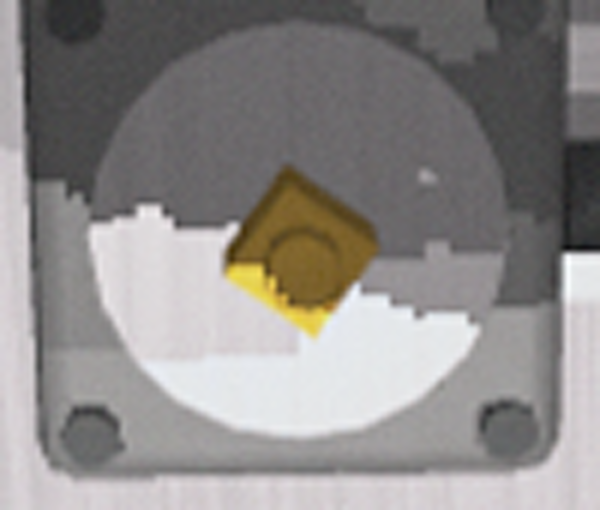

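```bash
python3 plan.py .450 -.270 .26 -40 18
```

```text
now [ 0.5583 -0.0234  0.3007] [-179.9    0.    86.7] F [-0.5  0.9  0. ]
[-14.0, -5.2, 2.3] [-0.0, 0.0, 7.04]
[-14.6, -3.5, 2.3] [-0.0, 0.0, 7.04]
[-14.9, -1.6, 2.3] [-0.0, 0.0, 7.04]
[-15.0, 0.2, 2.3] [-0.0, 0.0, 7.04]
[-14.8, 2.0, 2.3] [-0.0, 0.0, 7.04]
[-14.5, 3.8, 2.3] [-0.0, 0.0, 7.04]
[-13.9, 5.6, 2.3] [-0.0, 0.0, 7.04]
[-13.1, 7.2, 2.3] [-0.0, 0.0, 7.04]
[-12.1, 8.8, 2.3] [-0.0, 0.0, 7.04]
[-11.0, 10.2, 2.3] [-0.0, 0.0, 7.04]
[-9.6, 11.5, 2.3] [-0.0, 0.0, 7.04]
[-8.1, 12.6, 2.3] [-0.0, 0.0, 7.04]
[-6.5, 13.5, 2.3] [-0.0, 0.0, 7.04]
[-4.8, 14.2, 2.3] [-0.0, 0.0, 7.04]
[-3.1, 14.6, 2.3] [-0.0, 0.0, 7.04]
[-1.3, 14.9, 2.3] [-0.0, 0.0, 7.04]
[0.6, 15.0, 2.3] [-0.0, 0.0, 7.04]
[2.4, 14.8, 2.3] [-0.0, 0.0, 7.04]
```

```bash
python3 -m handwheel '{"dp":[[-14,-5,2],[-14.5,-3.5,2],[-15,-1.5,2],[-15,0,2],[-15,2,2]],"angular":[[0,0,7],[0,0,7],[0,0,7],[0,0,7],[0,0,7]],"gripper":[-1,-1,-1,-1,-1]}' && python3 -m handwheel '{"dp":[[-14.5,4,2],[-14,5.5,2],[-13,7,2],[-12,9,2],[-11,10,2]],"angular":[[0,0,7],[0,0,7],[0,0,7],[0,0,7],[0,0,7]],"gripper":[-1,-1,-1,-1,-1]}' && python3 -m handwheel '{"dp":[[-9.5,11.5,2],[-8,12.5,2],[-6.5,13.5,2],[-5,14,2],[-3,14.5,2]],"angular":[[0,0,7],[0,0,7],[0,0,7],[0,0,7],[0,0,7]],"gripper":[-1,-1,-1,-1,-1]}' && python3 -m handwheel '{"dp":[[-1,15,2],[0.5,15,2],[2,15,2],[0,0,0],[0,0,0]],"angular":[[0,0,7],[0,0,7],[0,0,7],[0,0,0],[0,0,0]],"gripper":[-1,-1,-1,-1,-1]}'
python3 - <<'E'
from h import *
import pickle
s=robot.sense(); p,d=robot.capture("wrist"); cv2.imwrite("pics/w2.png",p); np.save("w2.npy",d)
C=cam("wrist",s);pickle.dump(C,open("w2.pkl","wb")); P=cloud(C,d);Z=P[...,2]
print(np.round(s["joint_pos"],2))
b,g,r=[p[...,i].astype(int) for i in range(3)]
m=(r>100)&(g<50)&(b<50); Q=P[m&(Z>.097)]; print("knob",len(Q),Q.mean(0) if len(Q) else 0,P[m].mean(0))
hub=(Z>.051)&(Z<.057)&(abs(r-b)<40)&(np.linalg.norm(P[...,:2]-[.45,-.265],axis=-1)<.13); Q=P[hub]; print("hubtop",len(Q),Q.mean(0),cv2.minAreaRect((Q[:,:2]*1000).astype(np.float32)))
bl=(b>100)&(r<60)&(g<110); Q=P[bl&(Z<.025)]; print("tray",cv2.minAreaRect((Q[:,:2]*1000).astype(np.float32)))
E
```

```text
clock: 2.4
ee_pos: [0.528, -0.0901, 0.2911]
orientation: [-3.14, -0.001, 0.901]
force: [0.1, 0.5, 0.5]
gripper_width: 0.0855
gripper_force: 0.0
clock: 2.82
ee_pos: [0.4987, -0.1587, 0.2811]
orientation: [-3.14, -0.0, 0.29]
force: [0.6, -0.4, -0.3]
gripper_width: 0.0855
gripper_force: 0.0
clock: 3.23
ee_pos: [0.4699, -0.2271, 0.271]
orientation: [-3.14, 0.0, -0.321]
force: [0.9, 0.3, -0.1]
gripper_width: 0.0855
gripper_force: 0.0
clock: 3.65
ee_pos: [0.452, -0.269, 0.2649]
orientation: [-3.141, 0.001, -0.682]
force: [-0.6, -0.2, 0.4]
gripper_width: 0.0851
gripper_force: 0.0
[-0.27  0.57  1.18  1.8  -0.57  1.17 -1.16]
knob 391 [ 0.38637445 -0.21356048  0.10380021] [nan nan nan]
hubtop 2229 [ 0.43156473 -0.25264961  0.05376759] ((423.2040100097656, -245.2555389404297), (39.56059646606445, 102.27083587646484), 49.0977783203125)
tray ((335.0785827636719, -275.1482849121094), (423.5885925292969, 206.6852264404297), 2.831047773361206)
```

View pics/w2.png

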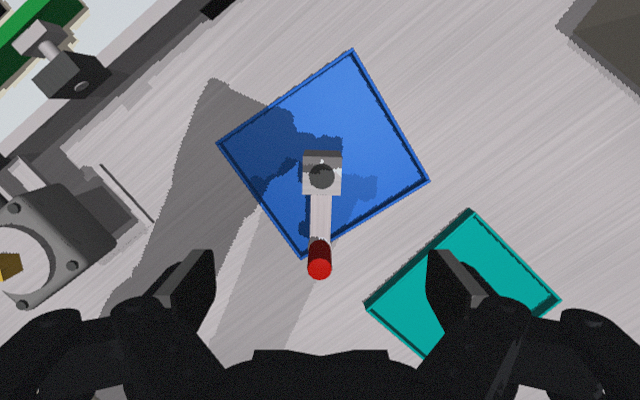

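```bash
python3 - <<'E'
from h import *
import pickle
C=pickle.load(open("w2.pkl","rb")); c=np.array([ray(C,q,.018) for q in((352,48),(430,181),(302,260),(217,142))]); print(c.round(3),c.mean(0))
E
python3 -m handwheel '{"dp":[[-6,1,30],[0,0,40],[0,0,40],[0,0,40],[0,0,40]],"angular":[[0,0,1.8],[0,0,0],[0,0,0],[0,0,0],[0,0,0]],"gripper":[-1,-1,-1,-1,-1]}' && python3 -m handwheel '{"dp":[[0,0,30],[0,0,20],[0,0,0],[0,0,0]],"angular":[[0,0,0],[0,0,0],[0,0,0],[0,0,0]],"gripper":[-1,-1,-1,-1]}'; python3 plan.py .4468 -.2658 .015 -40.9 1
```

```text
[[ 0.525 -0.369  0.018]
 [ 0.358 -0.352  0.018]
 [ 0.374 -0.177  0.018]
 [ 0.542 -0.195  0.018]] [ 0.44997298 -0.27328088  0.018     ]
clock: 4.12
ee_pos: [0.4475, -0.265, 0.0737]
orientation: [-3.14, 0.0, -0.71]
force: [0.2, 0.1, -0.5]
gripper_width: 0.0855
gripper_force: 0.0
clock: 4.45
ee_pos: [0.447, -0.2658, 0.0252]
orientation: [-3.141, 0.002, -0.713]
force: [-0.2, -0.4, 1.0]
gripper_width: 0.0859
gripper_force: 0.0
now [ 0.447  -0.2658  0.0252] [-1.80e+02  1.00e-01 -4.09e+01] F [-0.2 -0.4  1. ]
[-0.1, 0.1, 10.2] [-0.03, 0.1, 0.05]
```

```bash
python3 -m handwheel '{"dp":[[0,0,10],[0,0,0],[0,0,0],[0,0,0],[0,0,0]],"angular":[[0,0,0],[0,0,0],[0,0,0],[0,0,0],[0,0,0]],"gripper":[-1,-1,1,1,1]}' 60 && python3 -m handwheel '{"dp":[[0,0,0],[0,0,0],[0,0,0],[0,0,0],[0,0,0]],"angular":[[0,0,0],[0,0,0],[0,0,0],[0,0,0],[0,0,0]],"gripper":[1,1,1,1,1]}' && python3 -m handwheel '{"dp":[[0,0,-10],[0,0,-35],[0,0,-35],[0,0,-35],[0,0,0]],"angular":[[0,0,0],[0,0,0],[0,0,0],[0,0,0],[0,0,0]],"gripper":[1,1,1,1,1]}'
```

```text
clock: 4.87
ee_pos: [0.4471, -0.2672, 0.016]
orientation: [-3.141, -0.001, -0.716]
force: [-0.4, 1.0, -0.4]
gripper_width: 0.0516
gripper_force: 0.0
clock: 5.28
ee_pos: [0.447, -0.2672, 0.0159]
orientation: [-3.141, -0.001, -0.716]
force: [-0.2, 0.4, 6.9]
gripper_width: 0.039
gripper_force: 59.9
clock: 5.7
ee_pos: [0.4478, -0.2694, 0.136]
orientation: [-3.141, -0.007, -0.717]
force: [1.0, -1.5, -4.4]
gripper_width: 0.0392
gripper_force: 62.5
```

```bash
python3 plan.py .51 -.14 .21 50 13
```

```text
now [ 0.4478 -0.2694  0.136 ] [-180.    -0.4  -41.1] F [ 1.  -1.5 -4.4]
[-2.9, -10.7, -5.7] [0.02, -0.03, -7.01]
[-1.6, -10.9, -5.7] [0.02, -0.03, -7.01]
[-0.2, -11.0, -5.7] [0.02, -0.03, -7.01]
[1.1, -11.0, -5.7] [0.02, -0.03, -7.01]
[2.4, -10.8, -5.7] [0.02, -0.03, -7.01]
[3.7, -10.4, -5.7] [0.02, -0.03, -7.01]
[5.0, -9.9, -5.7] [0.02, -0.03, -7.01]
[6.1, -9.2, -5.7] [0.02, -0.03, -7.01]
[7.2, -8.4, -5.7] [0.02, -0.03, -7.01]
[8.2, -7.4, -5.7] [0.02, -0.03, -7.01]
[9.0, -6.4, -5.7] [0.02, -0.03, -7.01]
[9.7, -5.2, -5.7] [0.02, -0.03, -7.01]
[10.3, -4.0, -5.7] [0.02, -0.03, -7.01]
```

```bash
python3 -m handwheel '{"dp":[[-3,-11,-10],[-1.5,-11,-10],[0,-11,-10],[1,-11,-10],[2.5,-11,-10]],"angular":[[0,0,-7],[0,0,-7],[0,0,-7],[0,0,-7],[0,0,-7]],"gripper":[1,1,1,1,1]}' && python3 -m handwheel '{"dp":[[4,-10,-5],[5,-10,-5],[6,-9,-5],[7,-8,-5],[8,-7.5,-4]],"angular":[[0,0,-7],[0,0,-7],[0,0,-7],[0,0,-7],[0,0,-7]],"gripper":[1,1,1,1,1]}' && python3 -m handwheel '{"dp":[[9,-6.5,0],[10,-5,0],[10,-4,0]],"angular":[[0,0,-7],[0,0,-7],[0,0,-7]],"gripper":[1,1,1]}'; python3 plan.py .5688 -.0198 .21 141.7 14
```

```text
clock: 6.12
ee_pos: [0.4707, -0.2162, 0.1806]
orientation: [-3.141, 0.001, -0.099]
force: [-0.3, -0.6, -3.9]
gripper_width: 0.0391
gripper_force: 62.3
clock: 6.53
ee_pos: [0.4946, -0.1675, 0.2044]
orientation: [-3.141, 0.001, 0.511]
force: [0.1, -0.3, -3.7]
gripper_width: 0.0394
gripper_force: 62.3
clock: 6.78
ee_pos: [0.5091, -0.1377, 0.2041]
orientation: [-3.141, 0.0, 0.878]
force: [0.0, 0.4, -4.0]
gripper_width: 0.0392
gripper_force: 62.3
now [ 0.5091 -0.1377  0.2041] [-180.     0.    50.3] F [ 0.   0.4 -4. ]
[9.2, -2.1, -0.4] [-0.0, -0.0, -6.53]
[9.4, -1.0, -0.4] [-0.0, -0.0, -6.53]
[9.4, 0.0, -0.4] [-0.0, -0.0, -6.53]
[9.4, 1.1, -0.4] [-0.0, -0.0, -6.53]
[9.2, 2.2, -0.4] [-0.0, -0.0, -6.53]
[8.9, 3.2, -0.4] [-0.0, -0.0, -6.53]
[8.5, 4.2, -0.4] [-0.0, -0.0, -6.53]
[7.9, 5.1, -0.4] [-0.0, -0.0, -6.53]
[7.3, 6.0, -0.4] [-0.0, -0.0, -6.53]
[6.6, 6.8, -0.4] [-0.0, -0.0, -6.53]
[5.8, 7.5, -0.4] [-0.0, -0.0, -6.53]
[4.9, 8.1, -0.4] [-0.0, -0.0, -6.53]
[3.9, 8.6, -0.4] [-0.0, -0.0, -6.53]
[2.9, 9.0, -0.4] [-0.0, -0.0, -6.53]
```

```bash
python3 -m handwheel '{"dp":[[9,-2,-2],[9.5,-1,-2],[9.5,0,-2],[9.5,1,0],[9,2,0]],"angular":[[0,0,-6.5],[0,0,-6.5],[0,0,-6.5],[0,0,-6.5],[0,0,-6.5]],"gripper":[1,1,1,1,1]}' && python3 -m handwheel '{"dp":[[9,3,0],[8.5,4,0],[8,5,0],[7,6,0],[6.5,7,0]],"angular":[[0,0,-6.5],[0,0,-6.5],[0,0,-6.5],[0,0,-6.5],[0,0,-6.5]],"gripper":[1,1,1,1,1]}' && python3 -m handwheel '{"dp":[[6,7.5,0],[5,8,0],[4,8.5,0],[3,9,0],[0,0,0]],"angular":[[0,0,-6.5],[0,0,-6.5],[0,0,-6.5],[0,0,-6.5],[0,0,0]],"gripper":[1,1,1,1,1]}'; python3 plan.py .5688 -.0198 .21 141.7 1
python3 - <<'E'
from h import *
print(np.round(robot.sense()["joint_pos"],2))
t=[]
for n in("scene","side"):
    p,d=robot.capture(n); C=cam(n); u,v=proj(C,(.5688,-.0198,.2)).astype(int)
    t.append(cv2.resize(p[v-50:v+50,u-50:u+50],(400,400),interpolation=cv2.INTER_CUBIC))
cv2.imwrite("pics/ins.png",np.hstack(t))
E
```

```text
clock: 7.2
ee_pos: [0.5303, -0.0961, 0.21]
orientation: [-3.14, 0.0, 1.445]
force: [0.1, -0.6, -3.2]
gripper_width: 0.0395
gripper_force: 62.3
clock: 7.62
ee_pos: [0.5517, -0.0544, 0.2099]
orientation: [-3.14, -0.0, 2.012]
force: [-0.2, -1.0, -4.5]
gripper_width: 0.0391
gripper_force: 62.3
clock: 8.03
ee_pos: [0.5694, -0.0189, 0.2097]
orientation: [3.142, -0.001, 2.468]
force: [0.4, 1.2, -3.4]
gripper_width: 0.039
gripper_force: 62.3
now [ 0.5694 -0.0189  0.2097] [ 1.800e+02 -1.000e-01  1.414e+02] F [ 0.4  1.2 -3.4]
[-0.1, -1.1, -0.3] [0.0, -0.08, -0.31]
[-0.18  0.45  0.2   1.76 -0.11  0.95  0.96]
```

View pics/ins.png

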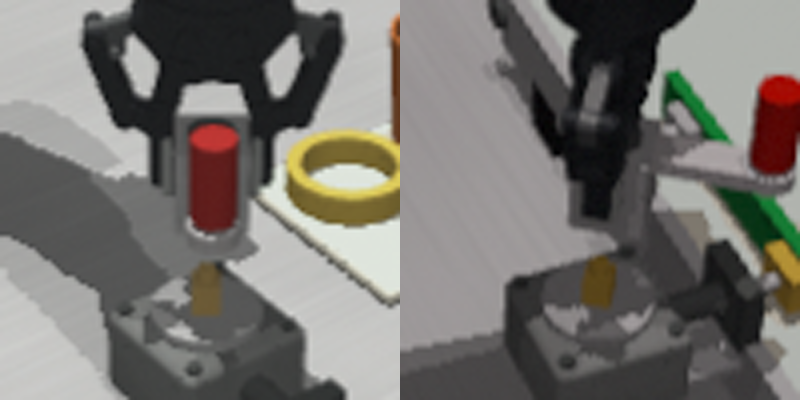

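```bash
python3 -m handwheel '{"dp":[[1,-1,10],[0,0,15],[0,0,15],[0,0,0]],"angular":[[0,0,-0.3],[0,0,0],[0,0,0],[0,0,0]],"gripper":[1,1,1,1]}' && python3 -m handwheel '{"dp":[[0,0,5],[0,0,4],[0,0,0]],"angular":[[0,0,0],[0,0,0],[0,0,0]],"gripper":[1,1,1]}'; python3 plan.py .5688 -.0198 .142 141.7 1
```

```text
clock: 8.47
ee_pos: [0.5665, -0.0218, 0.1684]
orientation: [-3.139, -0.002, 2.461]
force: [-0.4, 0.1, -3.5]
gripper_width: 0.0393
gripper_force: 65.2
clock: 8.72
ee_pos: [0.5673, -0.021, 0.1618]
orientation: [-3.141, -0.001, 2.464]
force: [-5.2, 1.6, 3.2]
gripper_width: 0.0394
gripper_force: 66.3
now [ 0.5673 -0.021   0.1618] [-180.    -0.   141.2] F [-5.2  1.6  3.2]
[-0.4, 1.9, 19.8] [-0.03, -0.04, -0.51]
```

```bash
python3 -m handwheel '{"dp":[[0,0,-6],[0.7,1.9,0],[0,0,0],[0,0,0]],"angular":[[0,0,0],[0,0,-0.5],[0,0,0],[0,0,0]],"gripper":[1,1,1,1]}'; python3 plan.py .5688 -.0198 .142 141.7 1;  python3 -m handwheel '{"dp":[[0,0,4],[0,0,4],[0,0,0]],"angular":[[0,0,0],[0,0,0],[0,0,0]],"gripper":[1,1,1]}'; python3 plan.py .5688 -.0198 .142 141.7 1
```

```text
clock: 9.05
ee_pos: [0.569, -0.0187, 0.1676]
orientation: [3.141, 0.001, 2.475]
force: [0.3, 1.8, -3.2]
gripper_width: 0.0392
gripper_force: 65.5
now [ 0.569  -0.0187  0.1676] [180.    0.  141.8] F [ 0.3  1.8 -3.2]
[-0.5, -1.0, 25.6] [0.04, 0.04, 0.09]
clock: 9.3
ee_pos: [0.5698, -0.0193, 0.1608]
orientation: [3.14, 0.003, 2.474]
force: [-3.9, 0.8, 15.7]
gripper_width: 0.0389
gripper_force: 68.7
now [ 0.5698 -0.0193  0.1608] [1.799e+02 1.000e-01 1.417e+02] F [-3.9  0.8 15.7]
[0.6, -1.1, 18.8] [0.11, 0.14, 0.04]
```

```bash
python3 -m handwheel '{"dp":[[0,0,-3],[1.5,-1.0,0],[0,0,3],[0,0,1],[0,0,0]],"angular":[[0,0,0],[0,0,0],[0,0,0],[0,0,0],[0,0,0]],"gripper":[1,1,1,1,1]}'; python3 plan.py .5688 -.0198 .142 141.7 1
python3 - <<'E'
from h import *
for n in("scene","side"):
    p,d=robot.capture(n); P=cloud(cam(n),d); b,g,r=[p[...,i].astype(int) for i in range(3)]
    m=(r>90)&(g<50)&(b<50)&(np.linalg.norm(P[...,:2]-[.506,.03],axis=-1)<.05)
    Q=P[m]; top=Q[Q[:,2]>Q[:,2].max()-.006]; (c,rad)=cv2.minEnclosingCircle((top[:,:2]*1000).astype(np.float32)); print(n,len(top),c,rad,Q[:,2].max())
    cv2.imwrite(f"pics/{n}_k.png",p)
E
```

```text
clock: 9.72
ee_pos: [0.5664, -0.0188, 0.1574]
orientation: [-3.141, -0.001, 2.474]
force: [-0.1, -0.9, -4.1]
gripper_width: 0.0393
gripper_force: 66.6
now [ 0.5664 -0.0188  0.1574] [-1.799e+02 -1.000e-01  1.418e+02] F [-0.1 -0.9 -4.1]
[-2.5, 0.7, 15.4] [-0.05, -0.05, 0.08]Traceback (most recent call last):
  File "<stdin>", line 5, in <module>
    return umr_maximum(a, axis, None, out, keepdims, initial, where)
ValueError: zero-size array to reduction operation maximum which has no identity
```

```bash
python3 -m handwheel '{"dp":[[0,0,5],[0,0,5],[0,0,2],[0,0,0]],"angular":[[0,0,0],[0,0,0],[0,0,0],[0,0,0]],"gripper":[1,1,1,1]}'; python3 plan.py .5688 -.0198 .142 141.7 1
```

```text
clock: 10.1
ee_pos: [0.5664, -0.0188, 0.1454]
orientation: [-3.141, -0.001, 2.474]
force: [0.1, 0.1, -4.6]
gripper_width: 0.0396
gripper_force: 66.7
now [ 0.5664 -0.0188  0.1454] [-1.799e+02 -1.000e-01  1.418e+02] F [ 0.1  0.1 -4.6]
[-2.5, 0.7, 3.4] [-0.06, -0.05, 0.07]
```

```bash
python3 -m handwheel '{"dp":[[0,0,2],[0,0,1],[0,0,1],[0,0,0],[0,0,0]],"angular":[[0,0,0],[0,0,0],[0,0,0],[0,0,0],[0,0,0]],"gripper":[1,1,1,1,1]}'; python3 plan.py .5688 -.0198 .142 141.7 1
```

```text
clock: 10.52
ee_pos: [0.5666, -0.0185, 0.1423]
orientation: [-3.142, -0.001, 2.475]
force: [-3.1, 2.1, -3.3]
gripper_width: 0.0394
gripper_force: 66.8
now [ 0.5666 -0.0185  0.1423] [-180.    -0.   141.8] F [-3.1  2.1 -3.3]
[-2.5, 0.3, 0.3] [-0.0, -0.03, 0.09]
```

```bash
python3 -m handwheel '{"dp":[[0,0.3,0],[0,0.3,0],[0,0.3,0],[0,0.3,0],[0,0.3,0]],"angular":[[0,0,7],[0,0,7],[0,0,7],[0,0,7],[0,0,7]],"gripper":[1,1,1,1,1]}'; python3 -m handwheel '{"dp":[[0,0.3,0],[0,0.3,0],[0,0.3,0],[0,0.3,0],[0,0.3,0]],"angular":[[0,0,7],[0,0,7],[0,0,7],[0,0,7],[0,0,7]],"gripper":[1,1,1,1,1]}'
```

```text
clock: 10.93
ee_pos: [0.5667, -0.0174, 0.1423]
orientation: [-3.139, -0.001, 1.859]
force: [-7.2, 2.8, -1.1]
gripper_width: 0.0394
gripper_force: 67.1
clock: 11.35
ee_pos: [0.5682, -0.0175, 0.1423]
orientation: [-3.139, 0.0, 1.248]
force: [-6.7, 1.7, -1.0]
gripper_width: 0.0393
gripper_force: 67.0
```

```bash
python3 -m handwheel '{"dp":[[0,0.3,0],[0,0.3,0],[0,0.3,0],[0,0.3,0],[0,0.3,0]],"angular":[[0,0,7],[0,0,7],[0,0,7],[0,0,7],[0,0,7]],"gripper":[1,1,1,1,1]}'; python3 -m handwheel '{"dp":[[0,0.3,0],[0,0.3,0],[0,0.3,0],[0,0,0]],"angular":[[0,0,7],[0,0,7],[0,0,7],[0,0,0]],"gripper":[1,1,1,1]}'
cat > gap.py <<'E'
from h import *
import sys
# gap from scene & side: guide inner top edge (z .117), tray near rim edge (z .1135), along row/col scans projected
n0=np.array([np.cos(np.radians(-2.2)),np.sin(np.radians(-2.2))]); t0=np.array([-n0[1],n0[0]]); base=np.array([.705,-.05])
for n in("scene","side"):
    f=sys.argv[1] if len(sys.argv)>1 else None
    if f: p=cv2.imread(f"pics/{n}{f}.png")
    else: p,_=robot.capture(n); cv2.imwrite(f"pics/{n}_{robot.sense()['clock']:.1f}.png",p)
    C=cam(n); b,g,r=[p[...,i].astype(np.float32) for i in range(3)]
    gs=[];ts=[]
    for y in np.linspace(-.09,.05,29):
        q=base+t0*y
        xs=np.arange(-.02,.05,.0005)
        def samp(z,ch): 
            uv=np.array([proj(C,(*(q+n0*x),z)) for x in xs],np.float32); return cv2.remap(ch,uv[None,:,0],uv[None,:,1],cv2.INTER_LINEAR)[0]
        gg=samp(.117,g-r); k=np.nonzero(gg>25)[0]
        if len(k): gs.append(xs[k.max()])
        br=samp(.1135,np.maximum(np.maximum(b,g),r)); k=np.nonzero((br[:-1]>=75)&(br[1:]<75))[0]; ts.append(xs[k[-1]] if len(k) else np.nan)
    print(n,"guide",np.median(gs)*1000,"tray",np.nanmedian(ts)*1000,np.round(np.array(ts[::4])*1000,1))
E
python3 gap.py 0; python3 gap.py
```

```text
clock: 11.77
ee_pos: [0.5693, -0.0184, 0.1422]
orientation: [-3.14, 0.002, 0.637]
force: [-7.7, 1.3, -1.7]
gripper_width: 0.0393
gripper_force: 67.0
clock: 12.1
ee_pos: [0.5698, -0.0192, 0.1421]
orientation: [-3.141, 0.003, 0.268]
force: [-7.4, 2.6, 1.8]
gripper_width: 0.0393
gripper_force: 67.2
scene guide 25.50000000000004 tray -0.4999999999999831 [23.5 -0.5 -0.5 -1.  23.5 -0.5  0.  -0.5]
side guide -1.499999999999984 tray 7.000000000000024 [ 7.   7.   7.   6.5  8.5  7.5  7.5 13.5]
scene guide 27.000000000000043 tray 7.000000000000024 [6.5 6.  7.  7.  7.  7.  7.  7. ]
side guide 6.500000000000023 tray 7.500000000000024 [ 7.   7.   7.5  7.   8.   7.5  7.5 14. ]
```

```bash
ls pics
python3 - <<'E'
from h import *
import glob
t=[]
for n,f in(("side",sorted(glob.glob("pics/side_1*.png"))[-1]),("scene",sorted(glob.glob("pics/scene_1*.png"))[-1])):
    p=cv2.imread(f); u,v=proj(cam(n),(.715,-.03,.115)).astype(int); print(n,u,v)
    t.append(cv2.resize(p[v-50:v+50,u-66:u+66],(792,600))[::1]); 
cv2.imwrite("pics/g1.png",cv2.resize(np.vstack(t),(528,600)) if 0 else np.vstack([cv2.resize(x,(396,300)) for x in t]))
E
```

```text
ins.png
scene0.png
scene_12.2.png
side0.png
side_12.2.png
w1.png
w1c.png
w2.png
side 424 189
scene 374 260
```

View pics/g1.png

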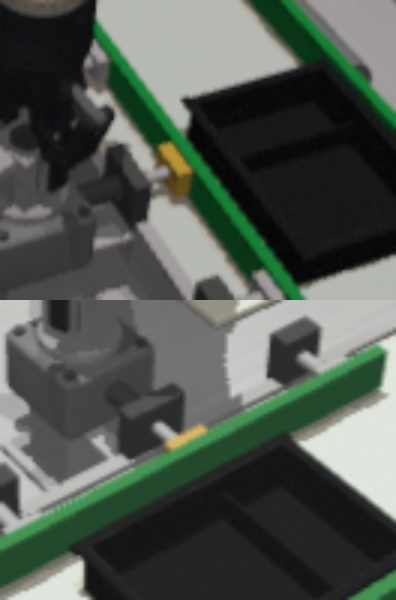

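```bash
cat > gap2.py <<'E'
from h import *
n0=np.array([np.cos(np.radians(-2.2)),np.sin(np.radians(-2.2))]); t0=np.array([-n0[1],n0[0]]); base=np.array([.705,-.05])
for n in("scene0","side0","scene","side"):
    if n[-1]=="0": p=cv2.imread(f"pics/{n}.png"); d=np.load(n+".npy"); n=n[:-1]
    else: p,d=robot.capture(n)
    P=cloud(cam(n),d); q=(P[...,:2]-base); a=q@n0*1000; t=q@t0*1000; z=P[...,2]; b,g,r=[p[...,i].astype(int) for i in range(3)]
    w=(t>-80)&(t<70)&(a>-20)&(a<60)
    G=w&(z>.108)&(z<.122)&(g-r>25); T=w&(z>.106)&(z<.119)&(p.max(2)<70)
    ge=[];te=[]
    for k in range(-80,70,10):
        s=(t>=k)&(t<k+10)
        if (G&s).sum()>3: ge.append(np.percentile(a[G&s],95))
        if (T&s).sum()>1: te.append(np.percentile(a[T&s],5))
    print(n,"guide",np.round(ge,1),"tray",np.round(te,1),"MED",np.median(ge).round(1),np.median(te).round(1))
E
python3 gap2.py
```

```text
scene guide [ 0.3  1.   0.1  0.8 -0.3  0.7  0.8  1.2  0.6  1.5  1.   0.9  1.   1.8
  1.6] tray [-0.6 -1.1 -0.9 -1.2 -0.5 -0.2 -0.3 -1.5 -0.5 -1.2 -0.5 -0.3  0.3 -0.3
 -0.5] MED 0.9 -0.5
side guide [-2.4 -3.3 -3.1 -3.3 -3.6 -2.5 -2.5 -3.1 -2.3 -2.2 -1.6 -2.3 -3.4 -3.3
 -3.5] tray [-13.1 -12.7 -12.7 -12.9 -12.5 -12.5 -12.3 -12.7 -12.   23.8  24.8  10.4
 -12.4 -12.4 -12.7] MED -3.1 -12.5
scene guide [6.1 6.7 6.4 6.4 6.4 6.7 6.2 7.  7.5 6.5 7.3 7.3 6.8 6.8 7.3] tray [26.7 27.1 26.1 26.3 26.3 27.1 26.6 26.6 25.5 27.5 26.8 28.4 25.7 26.7
 26.7] MED 6.7 26.7
side guide [3.7 2.7 3.6 3.5 2.3 3.7 3.3 3.9 4.4 3.2 3.3 3.9 3.8 5.3 4.9] tray [-6.7 -7.4 -6.3 -6.6 -6.5 -6.4 -6.4 -7.3 -6.3 23.7 24.2 24.1 -8.4 -6.1
 -6.3] MED 3.7 -6.4
```

```bash
sed -i 's/&(p.max(2)<70)/\&(p.max(2)<70)\&(abs(g-r)<10)\&(abs(g-b)<12)/; s/>1: te.append(np.percentile(a\[T&s\],5))/>1: te.append(np.min(a[T\&s]))/; s/(z>.106)&(z<.119)/(z>.110)\&(z<.118)\&(a>3)/' gap2.py; python3 gap2.py
python3 - <<'E'
from h import *
import pickle
C=pickle.load(open("w1.pkl","rb")); a=cv2.imread("pics/w1.png"); P=cloud(C,np.load("w1.npy"))
for row in(150,200,250): print([(c,*a[row,c].tolist(),*(P[row,c]*1000).round(0).astype(int).tolist()) for c in range(468,512,3)])
E
```

```text
scene guide [ 0.3  1.   0.1  0.8 -0.3  0.7  0.8  1.2  0.6  1.5  1.   0.9  1.   1.8
  1.6] tray [23.2 25.1 25.5 24.6 25.8 25.8 26.6 25.5 25.5 26.9 27.3 26.9 25.5 27.
 25.7] MED 0.9 25.7
side guide [-2.4 -3.3 -3.1 -3.3 -3.6 -2.5 -2.5 -3.1 -2.3 -2.2 -1.6 -2.3 -3.4 -3.3
 -3.5] tray [23.  22.9 23.1 23.  23.9 23.1 22.9 24.4 23.4 23.5 24.1 23.2 24.1 23.4
 26.1] MED -3.1 23.4
scene guide [6.1 6.  7.2 6.4 7.2 7.3 6.2 6.5 6.7 7.7 6.8 7.5 7.1 7.9 7.4] tray [26.7 25.1 26.1 25.4 25.7 26.3 26.  26.6 27.3 27.  26.2 27.2 27.5 28.1
 26.4] MED 7.1 26.4
side guide [3.7 2.6 4.1 3.8 4.  3.5 4.  3.9 3.6 3.8 4.  4.5 3.  4.1 5. ] tray [23.  21.7 22.7 24.1 23.3 23.9 23.2 23.2 22.7 23.9 23.7 23.6 24.4 24.6
 25.2] MED 3.9 23.6
[(468, 79, 171, 49, 699, -13, 117), (471, 82, 169, 45, 702, -13, 116), (474, 83, 171, 49, 705, -13, 116), (477, 236, 230, 227, 725, -20, 75), (480, 235, 230, 227, 728, -20, 76), (483, 213, 225, 226, 732, -21, 74), (486, 215, 226, 228, 734, -21, 76), (489, 111, 119, 126, 738, -21, 75), (492, 23, 26, 17, 739, -20, 80), (495, 16, 14, 17, 738, -19, 87), (498, 26, 24, 25, 739, -19, 92), (501,
[... 577 characters left out ...]
 (507, 44, 40, 41, 759, -76, 78), (510, 30, 27, 30, 762, -76, 78)]
[(468, 237, 232, 231, 721, -133, 76), (471, 213, 225, 229, 724, -133, 76), (474, 213, 226, 227, 729, -135, 73), (477, 210, 227, 229, 731, -134, 76), (480, 18, 16, 13, 733, -133, 78), (483, 8, 8, 8, 733, -129, 86), (486, 27, 26, 22, -9223372036854775808, -9223372036854775808, -9223372036854775808), (489, 11, 14, 17, 734, -124, 99), (492, 39, 33, 38, 728, -116, 115), (495, 42, 44, 42, 731, -116, 115), (498, 42, 37, 41, 734, -116, 116), (501, 38, 37, 35, 757, -135, 77), (504, 38, 36, 37, 760, -134, 79), (507, 37, 38, 41, 763, -134, 79), (510, 45, 42, 41, 767, -135, 78)]<stdin>:4: RuntimeWarning: invalid value encountered in cast
```

```bash
python3 -m handwheel '{"dp":[[-0.3,0.3,0],[-0.2,0.3,0],[0,0.3,0],[0,0.3,0],[0,0.3,0]],"angular":[[0,0,7.1],[0,0,7.1],[0,0,7.1],[0,0,7.1],[0,0,7.1]],"gripper":[1,1,1,1,1]}'; python3 -m handwheel '{"dp":[[0,0.3,0],[0,0.3,0],[0,0.3,0],[0,0,0]],"angular":[[0,0,7.1],[0,0,7.1],[0,0,7.1],[0,0,0]],"gripper":[1,1,1,1]}'; python3 -c "
from h import *
s=robot.sense();print(np.round(s['joint_pos'],2),s['wrist_torque'])"
```

```text
clock: 12.82
ee_pos: [0.5696, -0.0208, 0.1422]
orientation: [3.141, 0.002, -0.349]
force: [-6.6, 1.5, -3.0]
gripper_width: 0.0393
gripper_force: 66.7
clock: 13.15
ee_pos: [0.5691, -0.0216, 0.1421]
orientation: [3.14, 0.002, -0.723]
force: [-7.7, 3.2, 2.9]
gripper_width: 0.0392
gripper_force: 67.2
[-0.66  0.79  1.1   1.85 -0.82  1.04 -1.51] [0.56821007 1.7354607  0.02154506]
```

```bash
python3 -m handwheel '{"dp":[[0,0.3,0],[0,0.3,0],[0,0.3,0],[0,0,0]],"angular":[[0,0,7],[0,0,7],[0,0,7],[0,0,0]],"gripper":[1,1,1,1]}'; python3 -c "
from h import *
s=robot.sense();print(np.round(s['joint_pos'],2),s['wrist_torque'])"
```

```text
clock: 13.48
ee_pos: [0.5684, -0.0222, 0.1421]
orientation: [3.139, 0.002, -1.089]
force: [-7.6, 3.3, 2.6]
gripper_width: 0.0394
gripper_force: 67.3
[-0.68  0.84  1.19  1.86 -0.89  1.11 -1.8 ] [0.63679455 1.72528744 0.01986384]
```

```bash
python3 -m handwheel '{"dp":[[0,0.3,0],[0,0.3,0],[0,0,0],[0,0,0],[0,0,0]],"angular":[[0,0,7],[0,0,7],[0,0,0],[0,0,0],[0,0,0]],"gripper":[1,1,1,-1,-1]}'; python3 -m handwheel '{"dp":[[0,0,0],[0,0,0],[0,0,-10],[0,0,-20],[0,0,-30]],"angular":[[0,0,0],[0,0,0],[0,0,0],[0,0,0],[0,0,0]],"gripper":[-1,-1,-1,-1,-1]}';  python3 -m handwheel '{"dp":[[0,0,0],[0,0,0],[0,0,0],[0,0,0],[0,0,0]],"angular":[[0,0,-7],[0,0,-7],[0,0,-7],[0,0,-7],[0,0,-7]],"gripper":[-1,-1,-1,-1,-1]}'; python3 gap2.py | tail -4
```

```text
clock: 13.9
ee_pos: [0.57, -0.023, 0.1427]
orientation: [-3.14, -0.001, -1.326]
force: [-0.4, -0.9, 0.1]
gripper_width: 0.0623
gripper_force: 0.0
clock: 14.32
ee_pos: [0.5683, -0.0223, 0.2021]
orientation: [3.139, 0.001, -1.327]
force: [0.5, 0.9, 0.1]
gripper_width: 0.0854
gripper_force: 0.0
clock: 14.73
ee_pos: [0.5694, -0.0229, 0.2034]
orientation: [-3.141, -0.001, -0.71]
force: [0.8, -0.1, 0.1]
gripper_width: 0.0851
gripper_force: 0.0
 12.9] tray [25.7 25.8 26.6 27.1 25.9 26.5 24.9 26.6 26.7 26.9 26.2 26.6 26.9 28.6
 28.1] MED 12.0 26.6
side guide [8.3 8.5 9.6 8.7 8.2 8.7 9.1 8.6 9.  8.7 8.7 8.4 7.8 8.3 9.4] tray [23.2 24.3 23.6 23.9 24.5 24.6 23.3 23.9 23.9 23.7 23.9 22.5 23.2 22.7
 25.7] MED 8.7 23.9
```

```bash
for i in 1; do python3 -m handwheel '{"dp":[[0,0,0],[0,0,0],[0,0,0],[0,0,0],[0,0,0]],"angular":[[0,0,-6.9],[0,0,-6.9],[0,0,-6.9],[0,0,-6.9],[0,0,-6.9]],"gripper":[-1,-1,-1,-1,-1]}' && python3 -m handwheel '{"dp":[[0,0,0],[0,0,0],[0,0,0],[0,0,0],[0,0,0]],"angular":[[0,0,-6.9],[0,0,-6.9],[0,0,-6.9],[0,0,-6.9],[0,0,-6.9]],"gripper":[-1,-1,-1,-1,-1]}' && python3 -m handwheel '{"dp":[[0,0,0],[0,0,0],[0,0,0],[0,0,0],[0,0,0]],"angular":[[0,0,-6.9],[0,0,-6.9],[0,0,-6.9],[0,0,-6.9],[0,0,-6.9]],"gripper":[-1,-1,-1,-1,-1]}' && python3 -m handwheel '{"dp":[[0,0,0],[0,0,0],[0,0,0],[0,0,0],[0,0,0]],"angular":[[0,0,-6.9],[0,0,-6.9],[0,0,-6.9],[0,0,-6.9],[0,0,-6.9]],"gripper":[-1,-1,-1,-1,-1]}' && python3 -m handwheel '{"dp":[[0,0,0],[0,0,0],[0,0,0]],"angular":[[0,0,-6.9],[0,0,0],[0,0,0]],"gripper":[-1,-1,-1]}';done | grep -A2 clock | tail -3
python3 plan.py .5679 -.0200 .146 104 1
python3 - <<'E'
from h import *
s=robot.sense(); p,d=robot.capture("wrist"); C=cam("wrist",s); P=cloud(C,d); Z=P[...,2]; b,g,r=[p[...,i].astype(int) for i in range(3)]
cv2.imwrite("pics/w3.png",p)
m=(Z>.174)&(Z<.184)&(np.linalg.norm(P[...,:2]-[.568,-.02],axis=-1)<.045)&(abs(r-b)<40); Q=P[m]; print(len(Q),cv2.minAreaRect((Q[:,:2]*1000).astype(np.float32)))
m=(r>90)&(g<50)&(b<50)&(Z>.22); print("knob",P[m].mean(0) if m.any() else 0)
E
```

```text
clock: 16.75
ee_pos: [0.5691, -0.0232, 0.2025]
orientation: [-3.141, -0.0, 1.805]
now [ 0.5691 -0.0232  0.2025] [-180.    -0.   103.4] F [ 0.6 -0.3  0. ]
[3.4, -0.4, 56.5] [-0.01, -0.0, -0.56]
8154 ((565.3065185546875, -7.8532257080078125), (40.081119537353516, 64.82361602783203), 14.925616264343262)
knob [0.54754168 0.0586304  0.22848697]
```

```bash
python3 -m handwheel '{"dp":[[3.5,-0.3,16],[0,0,20],[0,0,20],[0,0,0],[0,0,0]],"angular":[[0,0,-1.2],[0,0,0],[0,0,0],[0,0,0],[0,0,0]],"gripper":[-1,-1,-1,1,1]}' && python3 -m handwheel '{"dp":[[0,0,0],[0,0,0],[0,0,0],[0,0,0],[0,0,0]],"angular":[[0,0,0],[0,0,0],[0,0,0],[0,0,0],[0,0,0]],"gripper":[1,1,1,1,1]}'; python3 plan.py .5679 -.0200 .146 104 1
```

```text
clock: 17.22
ee_pos: [0.5674, -0.0194, 0.1459]
orientation: [-3.139, -0.0, 1.831]
force: [0.6, -0.0, 0.5]
gripper_width: 0.064
gripper_force: 0.0
clock: 17.63
ee_pos: [0.5676, -0.0199, 0.1476]
orientation: [3.141, 0.0, 1.832]
force: [-3.9, -1.4, 5.7]
gripper_width: 0.039
gripper_force: 60.2
now [ 0.5676 -0.0199  0.1476] [180.   0. 105.] F [-3.9 -1.4  5.7]
[-0.2, 0.2, 1.6] [0.01, 0.01, 0.99]
```

```bash
(python3 -m handwheel '{"dp":[[0,0,0.5],[0,0,0.5],[0,0,0],[0,0,0],[0,0,0]],"angular":[[0,0,7],[0,0,7],[0,0,7],[0,0,7],[0,0,7]],"gripper":[1,1,1,1,1]}' && python3 -m handwheel '{"dp":[[0,0,0],[0,0,0],[0,0,0],[0,0,0],[0,0,0]],"angular":[[0,0,7],[0,0,7],[0,0,7],[0,0,7],[0,0,7]],"gripper":[1,1,1,1,1]}' && python3 -m handwheel '{"dp":[[0,0,0],[0,0,0],[0,0,0],[0,0,0],[0,0,0]],"angular":[[0,0,7],[0,0,7],[0,0,7],[0,0,7],[0,0,7]],"gripper":[1,1,1,1,1]}' && python3 -m handwheel '{"dp":[[0,0,0],[0,0,0],[0,0,0],[0,0,0],[0,0,0]],"angular":[[0,0,7],[0,0,7],[0,0,7],[0,0,7],[0,0,7]],"gripper":[1,1,1,1,1]}') | grep -A3 clock; python3 gap2.py | grep -o "MED.*"; python3 -c "
from h import *
s=robot.sense();print(np.round(s['joint_pos'],2))"
```

```text
clock: 18.05
ee_pos: [0.5673, -0.02, 0.1475]
orientation: [3.142, -0.001, 1.216]
force: [-10.9, -1.9, 16.3]
--
clock: 18.47
ee_pos: [0.5672, -0.02, 0.1475]
orientation: [-3.141, -0.001, 0.605]
force: [-11.7, -2.2, 17.6]
--
clock: 18.88
ee_pos: [0.5671, -0.02, 0.1476]
orientation: [-3.141, 0.0, -0.005]
force: [-12.0, -1.1, 18.1]
--
clock: 19.3
ee_pos: [0.567, -0.0198, 0.1476]
orientation: [-3.141, 0.001, -0.616]
force: [-12.6, 1.0, 18.6]
MED 0.9 25.7
MED -3.1 23.4
MED 19.7 26.5
MED 16.9 23.5
[-0.66  0.77  1.1   1.85 -0.81  1.04 -1.41]
```

```bash
(python3 -m handwheel '{"dp":[[0,0,-0.3],[0,0,0],[0,0,0],[0,0,0],[0,0,0]],"angular":[[0,0,7],[0,0,7],[0,0,7],[0,0,7],[0,0,7]],"gripper":[1,1,1,1,1]}' && python3 -m handwheel '{"dp":[[0,0,0],[0,0,0],[0,0,0],[0,0,0]],"angular":[[0,0,7],[0,0,0],[0,0,0],[0,0,0]],"gripper":[1,1,1,1]}')| grep -A3 clock; python3 gap2.py | grep -o "MED.*";python3 gap2.py | grep -o "MED.*"; python3 -c "
from h import *
s=robot.sense();print(np.round(s['joint_pos'],2),s['wrist_torque'])"
```

```text
clock: 19.82
ee_pos: [0.567, -0.0196, 0.1475]
orientation: [3.141, 0.001, -1.226]
force: [-11.0, 0.8, 15.0]
--
clock: 20.15
ee_pos: [0.567, -0.0196, 0.1475]
orientation: [3.141, 0.001, -1.344]
force: [-9.9, 1.6, 16.7]
MED 0.9 25.7
MED -3.1 23.4
MED 21.9 26.5
MED 23.1 25.4
MED 0.9 25.7
MED -3.1 23.4
MED 21.9 26.1
MED 23.8 25.4
[-0.71  0.89  1.28  1.86 -0.94  1.17 -2.  ] [-0.08051317  2.4579164  -0.1658268 ]
```

```bash
(python3 -m handwheel '{"dp":[[0,0.7,-1],[0,0,-5],[0,0,-8],[0,0,-8],[0,0,0]],"angular":[[0,0,0],[0,0,0],[0,0,0],[0,0,0],[0,0,0]],"gripper":[1,1,1,1,1]}' && python3 -m handwheel '{"dp":[[0,0,-8],[0,0,-10],[0,0,-20],[0,0,-15],[0,0,0]],"angular":[[0,0,0],[0,0,0],[0,0,0],[0,0,0],[0,0,0]],"gripper":[1,1,1,1,1]}'); python3 gap2.py | grep -o "MED.*"; python3 plan.py .450 -.270 .20 -45 10
```

```text
clock: 20.77
ee_pos: [0.5683, -0.0194, 0.1695]
orientation: [-3.139, -0.0, -1.342]
force: [0.5, 0.4, -3.1]
gripper_width: 0.0392
gripper_force: 63.8
clock: 21.18
ee_pos: [0.5686, -0.0202, 0.2242]
orientation: [-3.137, -0.002, -1.342]
force: [0.2, -0.4, -4.5]
gripper_width: 0.0393
gripper_force: 63.9
MED 0.9 25.7
MED -3.1 23.4
MED 21.8 26.5
MED 23.3 24.7
now [ 0.5676 -0.0193  0.2211] [-179.9    0.   -76.9] F [-0.6  0.7 -4.9]
[21.8, 17.1, 2.1] [-0.01, -0.0, -3.19]
[20.8, 18.3, 2.1] [-0.01, -0.0, -3.19]
[19.7, 19.5, 2.1] [-0.01, -0.0, -3.19]
[18.6, 20.5, 2.1] [-0.01, -0.0, -3.19]
[17.4, 21.5, 2.1] [-0.01, -0.0, -3.19]
[16.2, 22.5, 2.1] [-0.01, -0.0, -3.19]
[14.9, 23.3, 2.1] [-0.01, -0.0, -3.19]
[13.6, 24.1, 2.1] [-0.01, -0.0, -3.19]
[12.2, 24.8, 2.1] [-0.01, -0.0, -3.19]
[10.8, 25.5, 2.1] [-0.01, -0.0, -3.19]
```

Crank is off; gap ≈4.7 mm. Carry to the tray.

```bash
(python3 -m handwheel '{"dp":[[22,17,0],[21,18,0],[20,19.5,0],[18.5,20.5,0],[17.5,21.5,0]],"angular":[[0,0,-3.2],[0,0,-3.2],[0,0,-3.2],[0,0,-3.2],[0,0,-3.2]],"gripper":[1,1,1,1,1]}' && python3 -m handwheel '{"dp":[[16,22.5,5],[15,23.5,5],[13.5,24,5],[12,25,5],[11,25.5,0]],"angular":[[0,0,-3.2],[0,0,-3.2],[0,0,-3.2],[0,0,-3.2],[0,0,-3.2]],"gripper":[1,1,1,1,1]}' && python3 -m handwheel '{"dp":[[0,0,30],[0,0,40],[0,0,40],[0,0,20],[0,0,0]],"angular":[[0,0,0],[0,0,0],[0,0,0],[0,0,0],[0,0,0]],"gripper":[1,1,1,1,1]}'); python3 plan.py .450 -.270 .0215 -45 1
```

```text
clock: 21.7
ee_pos: [0.5081, -0.1458, 0.2196]
orientation: [3.141, 0.001, -1.06]
force: [0.2, -0.3, -3.8]
gripper_width: 0.039
gripper_force: 63.5
clock: 22.12
ee_pos: [0.4488, -0.2707, 0.1989]
orientation: [3.141, 0.003, -0.781]
force: [0.3, 0.8, -4.6]
gripper_width: 0.039
gripper_force: 63.5
clock: 22.53
ee_pos: [0.4477, -0.2685, 0.0662]
orientation: [3.14, 0.008, -0.784]
force: [-1.2, 0.5, -4.4]
gripper_width: 0.0393
gripper_force: 63.5
now [ 0.4477 -0.2685  0.0662] [179.9   0.4 -44.9] F [-1.2  0.5 -4.4]
[3.1, -0.7, 44.6] [0.1, 0.44, 0.06]
```

```bash
(python3 -m handwheel '{"dp":[[2,0,20],[0,0,16],[0,0,4],[0,0,2],[0,0,0]],"angular":[[0,0,0],[0,0,0],[0,0,0],[0,0,0],[0,0,0]],"gripper":[1,1,1,1,1]}' && python3 -m handwheel '{"dp":[[0,0,1],[0,0,1],[0,0,0]],"angular":[[0,0,0],[0,0,0],[0,0,0]],"gripper":[1,1,1]}')
```

```text
clock: 22.95
ee_pos: [0.4516, -0.2723, 0.0293]
orientation: [3.142, -0.001, -0.784]
force: [-0.9, -0.1, -3.7]
gripper_width: 0.0392
gripper_force: 63.5
clock: 23.2
ee_pos: [0.4518, -0.2721, 0.0272]
orientation: [-3.141, -0.001, -0.784]
force: [1.1, -0.0, -4.3]
gripper_width: 0.0392
gripper_force: 63.5
```

```bash
(python3 -m handwheel '{"dp":[[0,0,3],[0,0,1],[0,0,0]],"angular":[[0,0,0],[0,0,0],[0,0,0]],"gripper":[1,1,1]}' && python3 -m handwheel '{"dp":[[0,0,1],[0,0,1],[0,0,0]],"angular":[[0,0,0],[0,0,0],[0,0,0]],"gripper":[1,1,1]}')
```

```text
clock: 23.45
ee_pos: [0.4514, -0.2719, 0.0224]
orientation: [3.142, 0.0, -0.784]
force: [0.6, -0.3, -3.6]
gripper_width: 0.0392
gripper_force: 63.6
clock: 23.7
ee_pos: [0.4514, -0.2721, 0.0216]
orientation: [-3.14, -0.0, -0.785]
force: [-2.4, 4.7, 12.8]
gripper_width: 0.0391
gripper_force: 65.6
```

Contact with the tray floor; release and back off.

```bash
(python3 -m handwheel '{"dp":[[0,0,-0.7],[0,0,0],[0,0,0],[0,0,0],[0,0,0]],"angular":[[0,0,0],[0,0,0],[0,0,0],[0,0,0],[0,0,0]],"gripper":[1,-1,-1,-1,-1]}' && python3 -m handwheel '{"dp":[[0,0,0],[0,0,-20],[0,0,-40],[0,0,-40],[0,0,-40]],"angular":[[0,0,0],[0,0,0],[0,0,0],[0,0,0],[0,0,0]],"gripper":[-1,-1,-1,-1,-1]}' && python3 -m handwheel '{"dp":[[0,0,-40],[0,0,-40],[0,0,-10],[0,0,0],[0,0,0]],"angular":[[0,0,0],[0,0,0],[0,0,0],[0,0,0],[0,0,0]],"gripper":[-1,-1,-1,-1,-1]}'); python3 gap2.py | grep -o "MED.*"
python3 - <<'E'
from h import *
s=robot.sense(); p,d=robot.capture("wrist"); P=cloud(cam("wrist",s),d); Z=P[...,2]; b,g,r=[p[...,i].astype(int) for i in range(3)]
m=(r>90)&(g<50)&(b<50)&(Z>.098); print("knobtop",P[m].mean(0))
m=(Z>.05)&(Z<.058)&(abs(r-b)<40)&(np.linalg.norm(P[...,:2]-[.45,-.27],axis=-1)<.11); Q=P[m]; print(cv2.minAreaRect((Q[:,:2]*1000).astype(np.float32)),np.median(Q[:,2]))
q,_=robot.capture("side"); cv2.imwrite("pics/end.png",q)
E
```

```text
clock: 24.12
ee_pos: [0.4515, -0.2722, 0.0213]
orientation: [3.141, -0.0, -0.784]
force: [-0.2, -0.5, -0.6]
gripper_width: 0.0843
gripper_force: 0.0
clock: 24.53
ee_pos: [0.4506, -0.2721, 0.1627]
orientation: [3.14, 0.001, -0.785]
force: [0.9, 0.2, -0.3]
gripper_width: 0.0852
gripper_force: 0.0
clock: 24.95
ee_pos: [0.4516, -0.2717, 0.2511]
orientation: [-3.141, -0.0, -0.783]
force: [0.2, 0.2, -0.2]
gripper_width: 0.0851
gripper_force: 0.0
MED 0.9 25.7
MED -3.1 23.4
MED 22.1 26.7
MED 23.9 25.5
knobtop [ 0.51038917 -0.32666713  0.10357028]
((472.92547607421875, -292.2330017089844), (39.732017517089844, 94.33636474609375), 45.867950439453125) 0.053665939268006196
```

View pics/end.png

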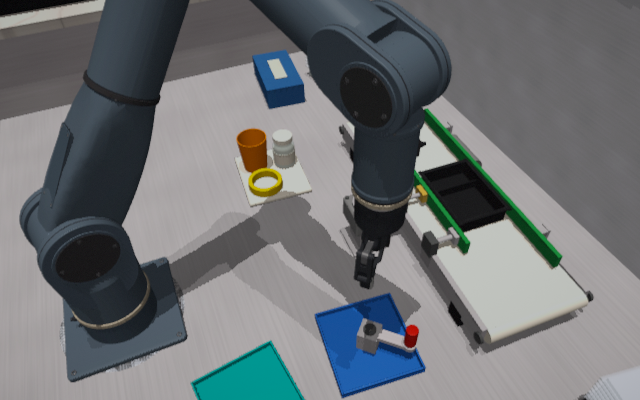

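The picture shows the crank standing upright at (368,335) in the blue tray, the gripper clear of it, the board items unmoved, and the guide close to the meal tray at (430,200).

```bash
python3 -c "
from plant import robot
print(robot.job_done())"
```

```text
the job is handed in; nothing more can be done
None
```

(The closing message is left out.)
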